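# Lock the bench vise's swivel base and park its lift-and-turn lever

## Task

The bench vise has been swivelled to a new angle and its base lock is still loose. Turn the black lock lever clockwise (seen from above) until the lock bites and is firm, without forcing it; then lift the lever out of its teeth, swing it on clockwise until it lies alongside the vise, pointing to the anvil end and as nearly in line with the vise as its teeth allow, and let it drop fully home, with the lock still firm. Leave the tray, hammer, jar and tyre gauge where they are.

Things in the scene. Friction and masses are not known exactly. Their poses are not given: they have to be found in the camera images.
- vise: Blue cast-iron bench vise, fixed, swivelled on its base by up to 0.25 rad. Origin on its swivel axis, 14 mm above the counter; its x axis runs along the vise from the anvil end (-x: body 64 mm wide, ends at x = -0.118, 110 mm above the counter) to the jaws (100 mm wide, x = 0.028 to 0.130, 140 mm above the counter) and the screw with its cross bar (x = 0.215); z up.
- lock_axis (a point): Fixed point on the upright axis of the lock, 98 mm above the counter, level with the lever's grip. The lock stands on an ear of the vise's round base plate, 96 mm from the swivel axis, on the vise's -y side. The lever's hub there is a black cylinder 48 mm across, its top 83 mm above the counter.
- lever_grip (a point): Centre of the lever's black grip, 58 mm long, 20 mm wide, 26 mm high, with upright sides; the lever weighs about 160 g. It lies 95 mm out from the lock axis and about 98 mm above the counter. Its x axis points outward along the lever, z up. A round arm 17 mm thick joins it to the hub. Fingers have free space beside it and 60 mm below it all through its sweep on the outer side of the vise.
- lever_lift (a joint): Lift of the lever on its spring, m: 0 = home, teeth in mesh, so that it turns the cam; above 0.007 it is clear of the teeth and swings without turning the cam; stop at 0.012. A spring presses it down with 3.5 N at home to 6.5 N at the stop, besides its weight. If it comes down between tooth places it stands 6 mm high on the tooth tips until it is turned a little and drops.
- lever (a joint): Turn of the lever on the cam's toothed hub, rad, 0 at the start, grows clockwise from above. There are 18 teeth: it drops home every 20 degrees (0.349 rad), at whole multiples of that, with about 3 degrees of play either way. So the lever's direction is the cam's direction turned on by this angle.
- lock_cam: The lock's steel cam, 40 mm across, on a stud under the lever's hub; origin on the lock axis, 16 mm above the counter; x axis along the lever at the start. Turned clockwise seen from above (tightening) by the lever, 0.6 to 1.5 rad from the start. Slack, it turns with 8 to 9 N pushed at the grip. Friction (0.8 N m) holds it where it is left; dragging the lever back in its teeth loosens it.
- tray: Black plastic drip tray, 260 x 200 x 35 mm, bystander. Origin at the centre of its underside.
- hammer: Small steel hammer with a wooden handle, lying on the counter, bystander. Origin near the middle of its length, on the counter.
- jar: Glass jar of nylon clips, 84 mm across and 115 mm high, bystander. Origin at the centre of its underside.
- gauge: Chrome tyre gauge, 127 mm long, lying on the counter, bystander. Origin near the middle of its length, on the counter.
- lock_seat: The seat in the lock that the cam tightens against, hidden under the hub; origin on the lock axis, 14 mm above the counter. The cam meets it after 0.5 to 1.3 rad of turning, unseen and different each time; from there the force at the grip rises by about 4 N per 0.1 rad. Firm: 12.5 to 17 N pushed at the grip, 95 mm from the axis (1.2 to 1.6 N m in all); forced: over 28 N.

How it is judged (in metres and radians):
On the way:
1. the lock is firm: its cam bears on the seat with more than 13 N (about 11.5 N pushed at the grip) (contact force between lock_cam and lock_seat above 13 N), for 0.3 s.
At the end, for the whole second after the job is handed in: The lock has stayed tight (cam still on its seat with more than 5 N), and the lever is home in its teeth (lift under 2 mm) and lies within 17 degrees of the vise's long axis, pointing to the anvil end (contact force between lock_cam and lock_seat above 5 N and value of joint lever_lift below 0.002 m and angle between the x axis of lever_grip and the x axis of vise, either way round below 0.3 rad and x of lever_grip in the frame of vise below -0.05 m); the robot touches nothing.
It fails at once if the lock is forced (cam on its seat with more than 95 N, some 30 N at the grip) (contact force between lock_cam and lock_seat above 95 N).
It fails at once if a bystander is pushed more than 30 mm or the jar tipped (distance of any of tray, hammer, jar, gauge from where it was at the start of the episode above 0.03 m or angle between jar's own z axis and vertical above 0.3 rad).
It also fails if it takes over 72 s, if anything falls off the work surface, if the arm or the gripper's body presses on something with over 40 N, if the wrist force passes 120 N, or if a joint passes its speed limit or range.

## Robot

A 6-joint arm with a two-finger parallel gripper is mounted at the origin on the work surface. World frame = base frame: x ahead of the robot, y to its left, z up, the work surface at z = 0. Lengths are in mm, angles in rad, forces in N, time in s.
With the tool pointing down it reaches from about 375 to 925 mm from the base axis. Payload 5.7 kg.
Tool frame: the origin (TCP) lies midway between the tips of the shut fingers; the grasp point (between the pads) lies 19 mm behind it; z points along the fingers, y is the line along which they close (so a half turn about z gives the same grasp; the last joint's range is limited). The gripper opens to 88 mm and grips with 3 to 60 N. Pads are 20 mm wide; open, the fingers measure 115 mm over their backs; the gripper's body (75 mm by 178 mm) begins 61 mm behind the grasp point.
Start: joints at [-1.429, 0.359, 1.51, -0, 1.272, -0.115], TCP at [152.378, -580.296, 222.623] pointing down, gripper open.
Joint ranges: [-2.97, 2.97], [-1.01, 2.36], [0.21, 2.38], [-0.96, 4.11], [0.2, 2.71], [-2.98, 2.98]. Speed limits (rad/s): [2.39, 2.39, 3.14, 3.14, 3.14, 3.14].

## Interface

Orientations are given as a 3x3 rotation matrix whose columns are the frame's x, y, z axes.
In Python, from bench import robot gives the robot as it stands. Calls block until the motion is done:
- robot.reach(position, orientation): joint-space move of the TCP to a pose.
- robot.movel(position, speed=150, frame=None, stop_force=None): straight line of the TCP; frame=None keeps the orientation; speed is the mean speed in mm/s. With stop_force (N) it stops when the force on the tool has changed by that much, and returns True; else False.
- robot.move_joints(angles): joint-space move.
- robot.open() and robot.close(): open the fingers fully, or close them until they stop; the grip force is fixed at half the most.
- robot.dwell(seconds).
- robot.solve_ik(position, orientation): joint angles nearest the present ones, or None.
- robot.grab_frame(name): name is "side" or "top" or "wrist"; returns the picture (384x512x3 uint8, red, green, blue); there is no depth.
- robot.camera_params(name): a dict with "vfov" (degrees; the focal length in pixels is half the picture's height over the tangent of half this angle, whatever the lens; pixels are square), "cx", "cy" (the principal point, pixels), "camera_from_world" (4x4, takes a point from world to camera coordinates); the wrist camera has in their place "T_tool_cam" (4x4, takes a point from camera to tool coordinates, whose origin is the TCP and whose axes are the flange's). Camera axes: x right, y down, z forward; pixel columns grow to the right and rows downward; lengths in mm; the calibration is good to about 2 mm. A picture is of the moment at which its call begins: read the wrist's pose just before it. camera_params takes no time and is no camera call.
A pose or a line that the arm cannot do raises robot.MotionError and nothing moves.
- robot.close_job(): hands the job in; it is judged then, once.
Readings, each from a call of its own:
- robot.get_t(): time.
- robot.get_q(): joint angles.
- robot.get_qd(): joint speeds.
- robot.get_joint_efforts(): joint torques, N m.
- robot.get_tcp_pos(): TCP position.
- robot.get_eef_rot(): TCP orientation.
- robot.get_force(): force on the tool from outside, world axes, zero at the start.
- robot.get_torque(): the same for the moment, N m.
- robot.get_opening(): finger opening in mm.
- robot.get_grip_force(): force on a finger pad.
Only numpy, scipy, OpenCV 4.12 (cv2) and the standard library are available. Lean on these libraries where they do the work, as an engineer would, in place of code of your own. Each camera call takes 0.05 s, during which the arm holds its last target. There are 200 camera calls.

## Working session

There is one attempt and no reset: what is moved stays moved. The work goes in short steps, each a Python script; the robot and the scene stay as the last script left them, time stands still between calls to the robot, and variables do not carry over. Pictures are saved under pics/ and viewed, at most 10 in all, crops included, and the job is handed in when it is done.

```bash
mkdir -p pics; ls
python3 - <<'E'
from bench import robot
import cv2
for n in ("top","side"):
    p=robot.camera_params(n); print(n,p)
    cv2.imwrite(f"pics/{n}0.png",robot.grab_frame(n)[:,:,::-1])
print(robot.get_t(),robot.get_eef_rot(),robot.camera_params("wrist"))
E
```

```text
pics
top {'vfov': 42.73624694649613, 'cx': 255.96817519801073, 'cy': 197.63625163356193, 'camera_from_world': array([[ 9.38848934e-03, -9.99926134e-01, -7.71902637e-03,
         6.24024548e+00],
       [-9.98084446e-01, -8.89858070e-03, -6.12229799e-02,
         5.16568920e+02],
       [ 6.11497692e-02,  8.27903145e-03, -9.98094266e-01,
         1.50915687e+03],
       [ 0.00000000e+00,  0.00000000e+00,  0.00000000e+00,
         1.00000000e+00]])}
side {'vfov': 42.883625361070145, 'cx': 258.26194785388486, 'cy': 189.94087329462485, 'camera_from_world': array([[-9.87868967e-01, -1.54953094e-01,  1.02196900e-02,
         5.24834929e+02],
       [-1.18446071e-01,  7.09296315e-01, -6.94887952e-01,
         1.08520442e+02],
       [ 1.00426250e-01, -6.87668726e-01, -7.19045403e-01,
         1.38814204e+03],
       [ 0.00000000e+00,  0.00000000e+00,  0.00000000e+00,
         1.00000000e+00]])}
0.1 [[ 9.67201636e-01  2.54009713e-01 -2.47951610e-04]
 [ 2.54009778e-01 -9.67200316e-01  1.60649460e-03]
 [ 1.68246356e-04 -1.61678634e-03 -9.99998679e-01]] {'vfov': 62.39938907998336, 'cx': 256.46415788287374, 'cy': 195.7858205242131, 'T_tool_cam': array([[-3.09618816e-04, -9.63260314e-01, -2.68569304e-01,
         7.48098614e+01],
       [ 9.99999952e-01, -2.95438078e-04, -9.32162558e-05,
        -6.80242624e-01],
       [ 1.04459206e-05, -2.68569320e-01,  9.63260359e-01,
        -1.62521316e+02],
       [ 0.00000000e+00,  0.00000000e+00,  0.00000000e+00,
         1.00000000e+00]])}
```

View pics/top0.png

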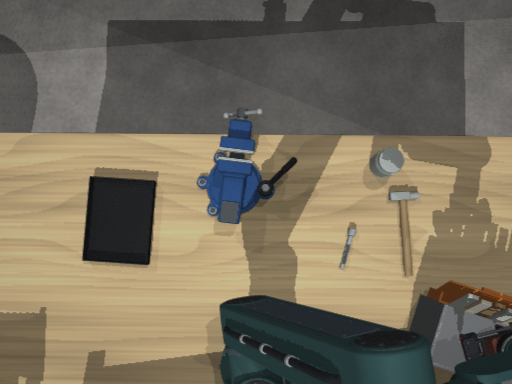

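View pics/side0.png

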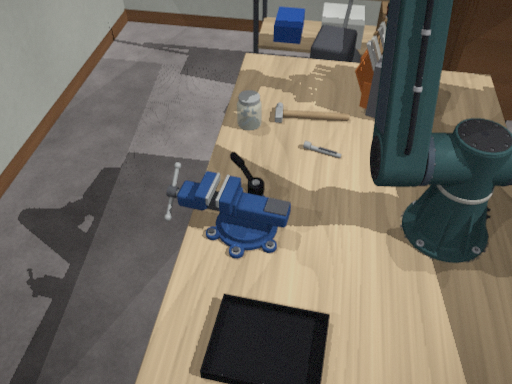

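```bash
cat > h.py <<'E'
from bench import robot
import numpy as np, cv2
def cam(name):
    p=robot.camera_params(name); f=192/np.tan(np.radians(p["vfov"]/2))
    if name=="wrist":
        R=np.array(robot.get_eef_rot()); t=np.array(robot.get_tcp_pos()); T=p["T_tool_cam"]
        return f,p["cx"],p["cy"],R@T[:3,:3],R@T[:3,3]+t
    C=np.linalg.inv(p["camera_from_world"]); return f,p["cx"],p["cy"],C[:3,:3],C[:3,3]
def onplane(c,uv,z):
    f,cx,cy,R,o=c; d=R@np.array([(uv[0]-cx)/f,(uv[1]-cy)/f,1.]); return o+d*(z-o[2])/d[2]
def down(yaw):  # tool z down, tool y (closing line) at angle yaw+90deg, tool x at yaw
    c,s=np.cos(yaw),np.sin(yaw); return np.array([[c,s,0],[s,-c,0],[0,0,-1.]])
E
python3 - <<'E'
from h import *
c=cam("top")
for n,uv,z in [("hub",(266,188),83),("gripend",(295,160),105),("grip_in",(278,173),105),("anvil end",(229.5,222),110),("screw",(240,120),80),("jar",(386,162),115),("hammerhd",(404,196),10),("gaugehi",(352,228),5)]:
    print(n,onplane(c,uv,z).round(0))
g=onplane(c,(276,180),98)
for yaw in (-.8,0.25,0.6): print(robot.solve_ik([g[0]-60,g[1],330],down(yaw)))
E
```

```text
hub [541. -19.  83.]
gripend [ 623. -103.  105.]
grip_in [584. -54. 105.]
anvil end [439.  86. 110.]
screw [746.  61.  80.]
jar [ 618. -368.  115.]
hammerhd [ 526. -450.   10.]
gaugehi [ 425. -289.    5.]
[-2.31895980e-01  1.37054690e-01  1.54709681e+00 -4.44089210e-16
  1.45744115e+00  2.13890035e+00]
[-2.31895980e-01  1.37054690e-01  1.54709681e+00 -4.44089210e-16
  1.45744115e+00  1.08890035e+00]
[-2.31895980e-01  1.37054690e-01  1.54709681e+00 -4.44089210e-16
  1.45744115e+00  7.38900346e-01]
```

Run:
```python
from h import *
robot.reach([540,-20,330],down(0.0))
c=cam("wrist"); np.savez("w1.npz",f=c[0],cx=c[1],cy=c[2],R=c[3],o=c[4])
cv2.imwrite("pics/w1.png",robot.grab_frame("wrist")[:,:,::-1]); print(robot.get_t(),robot.get_q())
```

```text
2.6 [-1.66146581e-01  1.91022073e-01  1.48075383e+00 -2.34701920e-04
  1.47010762e+00  1.40572609e+00]
```

View pics/w1.png

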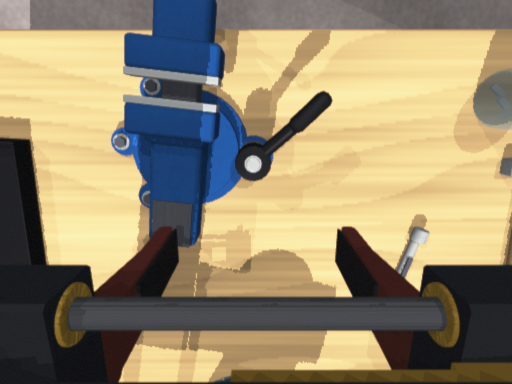

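```bash
python3 - <<'E'
from h import *
d=np.load("w1.npz"); c=(float(d["f"]),float(d["cx"]),float(d["cy"]),d["R"],d["o"])
im=cv2.imread("pics/w1.png"); hsv=cv2.cvtColor(im,cv2.COLOR_BGR2HSV)
m=((hsv[:,:,2]<70)).astype(np.uint8); roi=np.zeros_like(m); roi[85:190,228:340]=1; m*=roi
n,l,s,ce=cv2.connectedComponentsWithStats(m); i=1+np.argmax(s[1:,4]); print(s[i],ce[i])
m=(l==i).astype(np.uint8)
m2=cv2.morphologyEx(m,cv2.MORPH_CLOSE,np.ones((15,15)))
hubm=cv2.morphologyEx(m2,cv2.MORPH_OPEN,cv2.getStructuringElement(cv2.MORPH_ELLIPSE,(27,27)))
hc=max(cv2.findContours(hubm,0,1)[0],key=cv2.contourArea)
(hu,hv),hr=cv2.minEnclosingCircle(hc); print("hub px",hu,hv,hr)
H=onplane(c,(hu,hv),83); print("hub",H, "r",np.linalg.norm(onplane(c,(hu+hr,hv),83)-H))
# white nut
w=((hsv[:,:,2]>200)&(hsv[:,:,1]<40)).astype(np.uint8); w[:145]=0;w[180:]=0;w[:,:235]=0;w[:,270:]=0
mm=cv2.moments(w,True); print("nut px",mm['m10']/mm['m00'],mm['m01']/mm['m00'])
ys,xs=np.nonzero(m); P=np.array([onplane(c,(x,y),111) for x,y in zip(xs,ys)])
Hq=onplane(c,(hu,hv),98)
k=xs>290; Q=P[k][:,:2]; mean=Q.mean(0); u=np.linalg.svd(Q-mean,full_matrices=False)[2][0]
if u[0]<0:u=-u
t=(Q-mean)@u; print("grip mean",mean,"dir",np.degrees(np.arctan2(u[1],u[0])),t.min(),t.max(),"width",np.ptp((Q-mean)@[-u[1],u[0]]))
r=(P[:,:2]-H[:2])@u; print("radius max",r.max(), "dir from hub",np.degrees(np.arctan2(*(mean-H[:2])[::-1])))
# vise: silver jaw lines direction, body edges
for name,uv,z in [("silver a",(124,69),140),("silver b",(221,83),140),("s2a",(124,97),140),("s2b",(216,109),140),("anv r",(188,244),110),("anv l",(151,238),110),("jawcorner TL",(126,35),140),("TR",(223,46),140),("BR",(213,141),140)]: print(name,onplane(c,uv,z).round(1))
E
python3 -c "
import cv2;im=cv2.imread('pics/w1.png')[0:256,100:350];cv2.imwrite('pics/w1c.png',cv2.resize(im,None,fx=2.3,fy=2.3,interpolation=2))"
```

```text
[ 235   92   96   88 1947] [280.35439137 136.7067283 ]
hub px 253.6886749267578 160.3113250732422 19.297321319580078
hub [548.18686694 -16.09424271  83.        ] r 25.082315111577135
nut px 253.11042944785277 164.2085889570552
grip mean [608.95256959 -81.40986486] dir -45.581015895188166 -33.846674452825134 28.15369741892218 width 18.9550712878974
radius max 117.33469799253481 dir from hub -47.06674627111601
silver a [653.  117.6 140. ]
silver b [639.2  17.4 140. ]
s2a [625.3 120.8 140. ]
s2b [612.9  23.6 140. ]
anv r [442.5  69.9 110. ]
anv l [451.  117.6 110. ]
jawcorner TL [685.1 112.  140. ]
TR [674.8  14.2 140. ]
BR [578.9  28.1 140. ]
```

View pics/w1c.png

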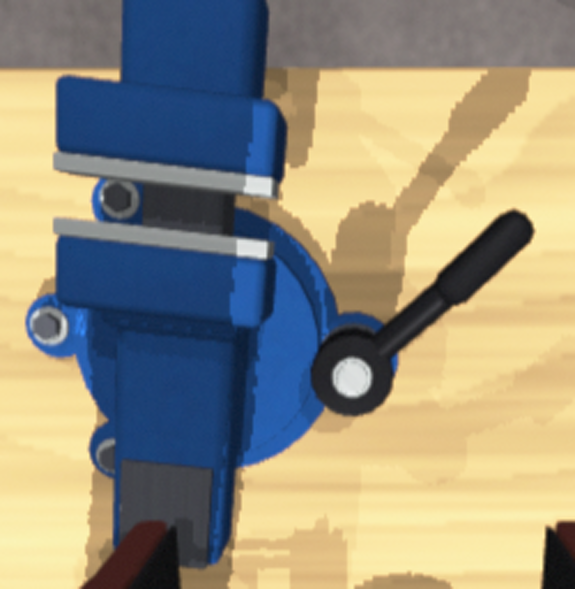

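Run:
```python
from h import *
yaw=np.radians(-46)+np.pi
robot.reach([610,-82,200],down(yaw))
print(robot.get_q(),robot.get_force(),robot.get_torque())
print(robot.movel([610,-82,80],speed=100,stop_force=8))
print(robot.get_tcp_pos(),robot.get_force(),robot.get_torque())
robot.close(); print(robot.get_opening(),robot.get_grip_force(),robot.get_force(),robot.get_torque(),robot.get_tcp_pos(),robot.get_t())
A=np.array([546,-15])
for a in range(-46,-200,-25):
    r=np.radians(a); print(a,robot.solve_ik([*(A+95*np.array([np.cos(r),np.sin(r)])),80],down(r+np.pi)))
```

```text
[-2.45817129e-01  4.00773309e-01  1.50269695e+00  5.46140390e-05
  1.23786685e+00 -1.01317969e+00] [-0.45990945  0.13938653  0.40492144] [ 0.0086289  -0.12567002  0.01039837]
False
[610.60555759 -82.13731388  80.70942971] [-0.32364816 -0.19876534  0.70347539] [ 0.01338524 -0.12710626 -0.03845506]
20.036588804854116 30.028075575828552 [-2.33437403 -3.86978307 -3.11966615] [-0.46932271  0.27440286  0.36030501] [609.15298221 -82.44055644  79.50158352] 7.0833
-46 [-2.47127436e-01  5.35405866e-01  1.61295474e+00 -4.44089210e-16
  9.93232044e-01 -1.01507231e+00]
-71 [-2.97506596e-01  4.99418625e-01  1.68570678e+00 -4.44089210e-16
  9.56467248e-01 -6.29119154e-01]
-96 [-3.27719991e-01  4.54951029e-01  1.77442876e+00 -4.44089210e-16
  9.12212862e-01 -2.23000236e-01]
-121 [-3.28116276e-01  4.09263890e-01  1.86400290e+00 -4.44089210e-16
  8.68325867e-01  2.12935792e-01]
-146 [-2.91220185e-01  3.71211396e-01  1.93715927e+00 -4.44089210e-16
  8.33221987e-01  6.86164196e-01]
-171 [-2.18581489e-01  3.50014756e-01  1.97724981e+00 -4.44089210e-16
  8.14328084e-01  1.19513521e+00]
-196 [-1.27478796e-01  3.51868890e-01  1.97376342e+00 -4.44089210e-16
  8.15960347e-01  1.72257021e+00]
```

```bash
cat >> h.py <<'E'
A0=np.array([546.,-15.])
def u(a): return np.array([np.cos(a),np.sin(a)])
def meas(A,bias=0.0):
    F=np.array(robot.get_force()); M=np.array(robot.get_torque()); p=np.array(robot.get_tcp_pos())
    r=(p[:2]-A)/1000; th=np.arctan2(r[1],r[0]); rr=np.hypot(*r)
    T=r[0]*F[1]-r[1]*F[0]+M[2]     # resisting (ccw) moment about the lock axis
    return dict(th=th,rad=rr*1000,Fr=F[:2]@u(th),Ft=(r[0]*F[1]-r[1]*F[0])/rr,Mz=M[2],T=T,Fz=F[2],z=p[2],p=p)
E
python3 - <<'E'
from h import *
import json
A=A0; m=meas(A); a=m["th"]; rad=m["rad"]; log=[]
print({k:np.round(v,2) for k,v in m.items()})
for i in range(14):
    a-=np.radians(1.5)
    robot.movel([*(A+rad*u(a)),80],speed=30,frame=down(np.radians(-46)+np.pi+a-m["th"]))
    s=meas(A); log.append(s["p"].tolist())
    rad+=np.clip(0.1*s["Fr"],-.5,.5)
    R=robot.get_eef_rot(); y=np.degrees(np.arctan2(R[1,0],R[0,0]))
    print(i,"cmd",round(np.degrees(a),1),"th",round(np.degrees(s["th"]),1),"yaw",round(y-180,1),*[f"{k} {s[k]:.2f}" for k in("rad","Fr","Ft","Mz","T","Fz","z")],robot.get_t())
    if s["T"]>1.42: break
json.dump(dict(a=a,rad=rad,off=np.radians(-46)-m["th"],log=log),open("st.json","w"))
E
```

```text
{'th': np.float64(-0.82), 'rad': np.float64(92.39), 'Fr': np.float64(1.23), 'Ft': np.float64(-4.35), 'Mz': np.float64(0.36), 'T': np.float64(-0.04), 'Fz': np.float64(-3.12), 'z': np.float64(79.5), 'p': array([609.15, -82.44,  79.5 ])}
0 cmd -48.4 th -48.6 yaw -47.5 rad 92.32 Fr 1.65 Ft -3.64 Mz 0.26 T -0.08 Fz -4.52 z 79.73 7.3417
1 cmd -49.9 th -50.0 yaw -49.0 rad 92.39 Fr 0.43 Ft -4.23 Mz 0.32 T -0.07 Fz -5.23 z 79.82 7.5917
2 cmd -51.4 th -51.5 yaw -50.5 rad 92.45 Fr 1.78 Ft -3.85 Mz 0.42 T 0.06 Fz -5.46 z 79.82 7.8417
3 cmd -52.9 th -52.7 yaw -52.0 rad 92.49 Fr -0.66 Ft -0.34 Mz 0.56 T 0.53 Fz -6.65 z 79.88 8.0917
4 cmd -54.4 th -54.1 yaw -53.5 rad 92.49 Fr -0.66 Ft 1.21 Mz 0.58 T 0.69 Fz -6.95 z 79.98 8.3417
5 cmd -55.9 th -55.8 yaw -55.0 rad 92.58 Fr -0.18 Ft 1.70 Mz 0.49 T 0.65 Fz -7.66 z 79.99 8.5917
6 cmd -57.4 th -57.4 yaw -56.5 rad 92.67 Fr -0.46 Ft 1.76 Mz 0.51 T 0.67 Fz -7.41 z 80.04 8.8417
7 cmd -58.9 th -58.9 yaw -58.0 rad 92.72 Fr 0.50 Ft 2.23 Mz 0.49 T 0.70 Fz -7.95 z 80.07 9.0917
8 cmd -60.4 th -60.4 yaw -59.5 rad 92.78 Fr -0.20 Ft 2.09 Mz 0.48 T 0.68 Fz -7.73 z 80.07 9.3417
9 cmd -61.9 th -61.9 yaw -61.0 rad 92.84 Fr 0.79 Ft 1.84 Mz 0.46 T 0.63 Fz -7.39 z 80.10 9.5917
10 cmd -63.4 th -63.4 yaw -62.5 rad 92.92 Fr 0.61 Ft 1.51 Mz 0.48 T 0.62 Fz -7.20 z 80.09 9.8417
11 cmd -64.9 th -64.9 yaw -64.0 rad 92.99 Fr 1.31 Ft 2.41 Mz 0.52 T 0.75 Fz -6.44 z 80.10 10.0917
12 cmd -66.4 th -66.4 yaw -65.5 rad 93.07 Fr 2.15 Ft 2.27 Mz 0.48 T 0.69 Fz -7.15 z 80.08 10.3417
13 cmd -67.9 th -68.0 yaw -67.0 rad 93.20 Fr 1.43 Ft 1.81 Mz 0.46 T 0.62 Fz -6.95 z 80.03 10.5917
```

Run:
```python
from h import *
import json
st=json.load(open("st.json")); A=A0; a,rad,off,log=st["a"],st["rad"],st["off"],st["log"]; z=79.
for i in range(50):
    a-=np.radians(1.5)
    robot.movel([*(A+rad*u(a)),z],speed=30,frame=down(a+off+np.pi))
    s=meas(A); log.append(s["p"].tolist())
    rad+=np.clip(0.1*s["Fr"],-.5,.5); z+=np.clip(.06*(s["Fz"]+.5),-.3,.3)
    print(i,"cmd",round(np.degrees(a),1),"th",round(np.degrees(s["th"]),1),*[f"{k} {s[k]:.2f}" for k in("rad","Fr","Ft","Mz","T","Fz","z")],round(robot.get_t(),1))
    if s["T"]>1.32: break
    if s["T"]>0.95 and s["T"]<1.0: robot.dwell(.1)
robot.dwell(.5); s=meas(A); print("after dwell",s)
P=np.array(log)[4:]; B=np.c_[2*P[:,:2],np.ones(len(P))]; q=np.linalg.lstsq(B,(P[:,:2]**2).sum(1),rcond=None)[0]
print("fit centre",q[:2],np.sqrt(q[2]+q[:2]@q[:2]))
json.dump(dict(a=a,rad=rad,off=off,log=log,z=z),open("st.json","w"))
```

```text
0 cmd -69.4 th -69.3 rad 93.61 Fr 1.29 Ft 1.87 Mz 0.57 T 0.75 Fz -1.33 z 79.51 10.8
1 cmd -70.9 th -70.8 rad 93.77 Fr 2.99 Ft 1.05 Mz 0.55 T 0.65 Fz -0.46 z 79.40 11.1
2 cmd -72.4 th -72.3 rad 93.95 Fr 3.31 Ft 0.39 Mz 0.53 T 0.57 Fz 1.08 z 79.25 11.3
3 cmd -73.9 th -73.9 rad 94.07 Fr 2.46 Ft 1.49 Mz 0.50 T 0.64 Fz 1.78 z 79.19 11.6
4 cmd -75.4 th -75.4 rad 94.18 Fr 1.79 Ft 1.23 Mz 0.49 T 0.61 Fz 1.08 z 79.19 11.8
5 cmd -76.9 th -77.0 rad 94.24 Fr 0.97 Ft 1.57 Mz 0.45 T 0.60 Fz 0.47 z 79.22 12.1
6 cmd -78.4 th -78.5 rad 94.34 Fr 1.40 Ft 2.22 Mz 0.47 T 0.67 Fz -0.28 z 79.24 12.3
7 cmd -79.9 th -80.0 rad 94.45 Fr -0.01 Ft 1.33 Mz 0.46 T 0.59 Fz -0.77 z 79.23 12.6
8 cmd -81.4 th -81.5 rad 94.55 Fr -0.83 Ft 1.61 Mz 0.44 T 0.59 Fz -1.82 z 79.26 12.8
9 cmd -82.9 th -82.9 rad 94.59 Fr 1.15 Ft 1.38 Mz 0.45 T 0.58 Fz -0.36 z 79.27 13.1
10 cmd -84.4 th -84.5 rad 94.69 Fr 0.98 Ft 1.68 Mz 0.46 T 0.62 Fz -0.47 z 79.29 13.3
11 cmd -85.9 th -85.9 rad 94.81 Fr 0.41 Ft 1.91 Mz 0.43 T 0.62 Fz -1.09 z 79.24 13.6
12 cmd -87.4 th -87.4 rad 94.86 Fr 0.90 Ft 1.29 Mz 0.51 T 0.63 Fz -1.47 z 79.26 13.8
13 cmd 
[... 1009 characters left out ...]
9.32 16.8
25 cmd -106.9 th -106.2 rad 95.83 Fr 0.42 Ft 6.40 Mz 0.62 T 1.24 Fz -1.20 z 79.35 17.1
26 cmd -108.4 th -107.6 rad 95.88 Fr 0.23 Ft 5.92 Mz 0.66 T 1.22 Fz -1.15 z 79.36 17.3
27 cmd -109.9 th -109.0 rad 95.96 Fr 0.59 Ft 6.81 Mz 0.68 T 1.33 Fz -1.55 z 79.37 17.6
after dwell {'th': np.float64(-1.901237949242139), 'rad': np.float64(95.96128276238497), 'Fr': np.float64(0.4409158606010977), 'Ft': np.float64(6.285700078610219), 'Mz': np.float64(0.6715707169791366), 'T': np.float64(1.2747545595821972), 'Fz': np.float64(-0.7731668105611483), 'z': np.float64(79.35595131518463), 'p': array([ 514.86432636, -105.76969547,   79.35595132])}
fit centre [542.71382729 -18.89123614] 91.20250639372415
```

Run:
```python
from h import *
import json
st=json.load(open("st.json")); A=np.array([542.7,-18.9]); z=st["z"]
yaw0=st["a"]+st["off"]; s=meas(A); a0=s["th"]; rad=s["rad"]
c0=A0+st["rad"]*u(st["a"]); v=c0-A; a=np.arctan2(v[1],v[0]); rad=np.hypot(*v); yo=yaw0-a
def show(n):
    s=meas(A); print(n,"cmd",round(np.degrees(a),1),"th",round(np.degrees(s["th"]),1),*[f"{k} {s[k]:.2f}" for k in("rad","Fr","Ft","Mz","T","Fz","z")],round(robot.get_t(),1)); return s
show("start")
for i in range(5):
    a+=np.radians(.75); robot.movel([*(A+rad*u(a)),z],speed=20,frame=down(a+yo+np.pi)); robot.dwell(.1)
    if show(f"back{i}")["T"]<-0.2: break
for i in range(5):
    z+=2; robot.movel([*(A+rad*u(a)),z],speed=20); s=show(f"lift{i}")
    if s["Fz"]<-14: break
json.dump(dict(a=a,rad=rad,yo=yo,z=z),open("st2.json","w"))
```

```text
start cmd -108.8 th -107.8 rad 91.22 Fr 0.57 Ft 6.28 Mz 0.67 T 1.24 Fz -0.77 z 79.36 18.1
back0 cmd -108.0 th -107.3 rad 91.28 Fr 0.82 Ft 5.56 Mz 0.57 T 1.08 Fz -0.55 z 79.26 18.4
back1 cmd -107.3 th -106.9 rad 91.29 Fr 0.63 Ft 5.09 Mz 0.46 T 0.92 Fz 1.77 z 79.19 18.8
back2 cmd -106.5 th -106.4 rad 91.32 Fr 3.05 Ft 4.82 Mz 0.31 T 0.75 Fz 2.83 z 79.07 19.1
back3 cmd -105.8 th -105.9 rad 91.36 Fr 3.30 Ft 3.19 Mz 0.27 T 0.57 Fz 5.50 z 78.98 19.5
back4 cmd -105.0 th -105.4 rad 91.34 Fr 3.89 Ft 1.57 Mz 0.14 T 0.29 Fz 4.71 z 78.88 19.8
lift0 cmd -105.0 th -105.7 rad 90.84 Fr -0.38 Ft 3.36 Mz 0.01 T 0.32 Fz -6.79 z 79.99 20.1
lift1 cmd -105.0 th -105.8 rad 90.36 Fr -3.44 Ft 4.84 Mz -0.05 T 0.39 Fz -13.00 z 81.81 20.3
lift2 cmd -105.0 th -105.8 rad 90.47 Fr -2.83 Ft 1.51 Mz -0.13 T 0.01 Fz -8.29 z 84.32 20.6
lift3 cmd -105.0 th -105.7 rad 90.64 Fr -5.34 Ft -0.04 Mz -0.07 T -0.07 Fz -6.41 z 86.74 20.8
lift4 cmd -105.0 th -105.7 rad 90.64 Fr -5.29 Ft 0.85 Mz -0.00 T 0.08 Fz -8.30 z 88.75 21.1
```

Run:
```python
from h import *
import json
st=json.load(open("st2.json")); A=np.array([542.7,-18.9]); a,rad,yo,z=st["a"],st["rad"],st["yo"],st["z"]
def show(n):
    s=meas(A); print(n,"cmd",round(np.degrees(a),1),"th",round(np.degrees(s["th"]),1),*[f"{k} {s[k]:.2f}" for k in("rad","Fr","Ft","Mz","T","Fz","z")],round(robot.get_t(),1)); return s
L=[]
for i in range(39):
    a-=np.radians(2); robot.movel([*(A+rad*u(a)),z],speed=45,frame=down(a+yo+np.pi))
    s=show(i) if i%4==2 else meas(A); L.append(s["p"][:2].tolist())
    rad+=np.clip(.12*s["Fr"],-.6,.6); z+=np.clip(.06*((88.9-s["z"])*5),-.2,.2)
    if s["Fz"]>-3 or abs(s["T"])>.7: print("odd"); show("odd"); break
P=np.array(L)[4:]; q=np.linalg.lstsq(np.c_[2*P,np.ones(len(P))],(P**2).sum(1),rcond=None)[0]; print("centre",q[:2],np.sqrt(q[2]+q[:2]@q[:2]))
json.dump(dict(a=a,rad=rad,yo=yo,z=z),open("st2.json","w")); show("end")
```

```text
2 cmd -111.0 th -111.6 rad 90.39 Fr -1.60 Ft -1.87 Mz 0.15 T -0.02 Fz -7.55 z 88.79 21.8
6 cmd -119.0 th -119.4 rad 90.29 Fr 2.15 Ft -4.62 Mz 0.47 T 0.05 Fz -7.01 z 88.93 22.8
10 cmd -127.0 th -127.4 rad 90.65 Fr 0.35 Ft -5.92 Mz 0.44 T -0.09 Fz -7.66 z 88.92 23.8
14 cmd -135.0 th -135.5 rad 90.85 Fr 2.20 Ft -5.51 Mz 0.49 T -0.01 Fz -7.96 z 88.92 24.8
18 cmd -143.0 th -143.6 rad 91.18 Fr 0.04 Ft -5.62 Mz 0.54 T 0.02 Fz -7.34 z 88.90 25.8
22 cmd -151.0 th -151.6 rad 91.53 Fr 0.83 Ft -6.16 Mz 0.62 T 0.05 Fz -7.56 z 88.94 26.8
26 cmd -159.0 th -159.7 rad 91.80 Fr 1.46 Ft -7.28 Mz 0.70 T 0.03 Fz -6.87 z 88.93 27.8
30 cmd -167.0 th -167.7 rad 92.18 Fr 1.69 Ft -6.59 Mz 0.69 T 0.08 Fz -6.87 z 88.99 28.8
34 cmd -175.0 th -175.7 rad 92.55 Fr 1.51 Ft -7.39 Mz 0.70 T 0.01 Fz -7.26 z 89.03 29.8
38 cmd -183.0 th 176.2 rad 92.99 Fr 2.64 Ft -6.84 Mz 0.68 T 0.04 Fz -5.42 z 89.05 30.8
centre [542.42808515 -16.29574181] 92.51613838054818
end cmd -183.0 th 176.2 rad 92.99 Fr 2.64 Ft -6.84 Mz 0.68 T 0.04 Fz -5.42 z 89.05 30.8
```

Run:
```python
from h import *
import json
st=json.load(open("st2.json")); A=np.array([542.4,-16.3]); a,rad,yo,z=st["a"],st["rad"],st["yo"],st["z"]
c0=np.array([542.7,-18.9])+rad*u(a); yaw=a+yo; v=c0-A; a=np.arctan2(v[1],v[0]); rad=np.hypot(*v); yo=yaw-a
def show(n):
    s=meas(A); print(n,"cmd",round(np.degrees(a),1),"th",round(np.degrees(s["th"]),1),*[f"{k} {s[k]:.2f}" for k in("rad","Fr","Ft","Mz","T","Fz","z")],round(robot.get_t(),1)); return s
show("s"); n=0
while z>79.2 and n<25:
    n+=1; z-=1; robot.movel([*(A+rad*u(a)),z],speed=25); s=show(n)
    if s["Fz"]>4 and s["z"]>81.5:     # standing on the tooth tips: turn on a little
        z+=1; a-=np.radians(.7); robot.movel([*(A+rad*u(a)),z],speed=25,frame=down(a+yo+np.pi)); show("turn")
json.dump(dict(a=a,rad=rad,yo=yo,z=z,A=A.tolist()),open("st3.json","w"))
cv2.imwrite("pics/t2.png",cv2.resize(robot.grab_frame("top")[80:250,150:350,::-1],None,fx=3,fy=3))
```

```text
s cmd 178.6 th 177.8 rad 92.55 Fr 2.44 Ft -6.91 Mz 0.68 T 0.04 Fz -5.42 z 89.05 30.8
1 cmd 178.6 th 177.9 rad 92.62 Fr 1.92 Ft -6.67 Mz 0.66 T 0.05 Fz -7.44 z 88.03 31.1
2 cmd 178.6 th 177.9 rad 92.60 Fr 1.79 Ft -7.07 Mz 0.68 T 0.02 Fz -7.12 z 87.06 31.3
3 cmd 178.6 th 177.9 rad 92.66 Fr 1.86 Ft -7.13 Mz 0.70 T 0.04 Fz -7.03 z 86.05 31.6
4 cmd 178.6 th 177.9 rad 92.69 Fr 1.14 Ft -7.71 Mz 0.71 T -0.01 Fz -6.32 z 85.05 31.8
5 cmd 178.6 th 177.9 rad 92.66 Fr 2.01 Ft -7.76 Mz 0.66 T -0.06 Fz -5.95 z 84.08 32.1
6 cmd 178.6 th 177.9 rad 92.69 Fr 1.90 Ft -7.70 Mz 0.72 T 0.01 Fz -6.47 z 83.08 32.3
7 cmd 178.6 th 177.9 rad 92.73 Fr 2.21 Ft -7.45 Mz 0.72 T 0.03 Fz -4.96 z 82.09 32.6
8 cmd 178.6 th 177.9 rad 92.73 Fr 3.19 Ft -7.70 Mz 0.70 T -0.02 Fz -5.71 z 81.09 32.8
9 cmd 178.6 th 177.8 rad 93.05 Fr 4.27 Ft -7.13 Mz 0.72 T 0.06 Fz 0.21 z 80.40 33.1
10 cmd 178.6 th 178.0 rad 93.29 Fr 6.22 Ft -6.37 Mz 0.54 T -0.05 Fz 5.51 z 79.71 33.3
```

View pics/t2.png

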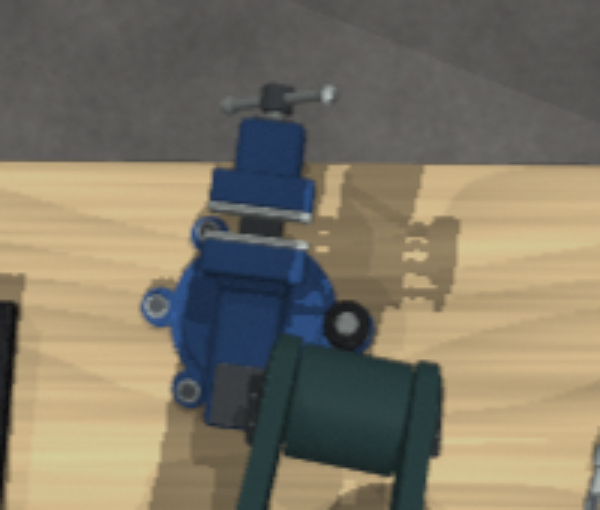

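Run:
```python
from h import *
robot.open(); robot.dwell(.2); p=np.array(robot.get_tcp_pos()); print(p,robot.get_force())
print(robot.movel([p[0],p[1],240],speed=100,stop_force=10))
robot.reach([450,-10,330],down(0.0)); c=cam("wrist"); np.savez("w3.npz",f=c[0],cx=c[1],cy=c[2],R=c[3],o=c[4])
cv2.imwrite("pics/w3.png",robot.grab_frame("wrist")[:,:,::-1]); print(robot.get_t())
cv2.imwrite("pics/s3.png",cv2.resize(robot.grab_frame("side")[130:260,150:320,::-1],None,fx=4,fy=4))
```

```text
[447.87908462 -13.89957055  78.54912083] [0.30293255 0.08601237 0.43095474]
False
36.9833
```

View pics/w3.png

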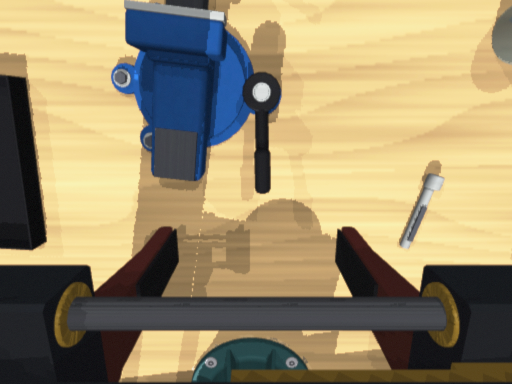

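View pics/s3.png

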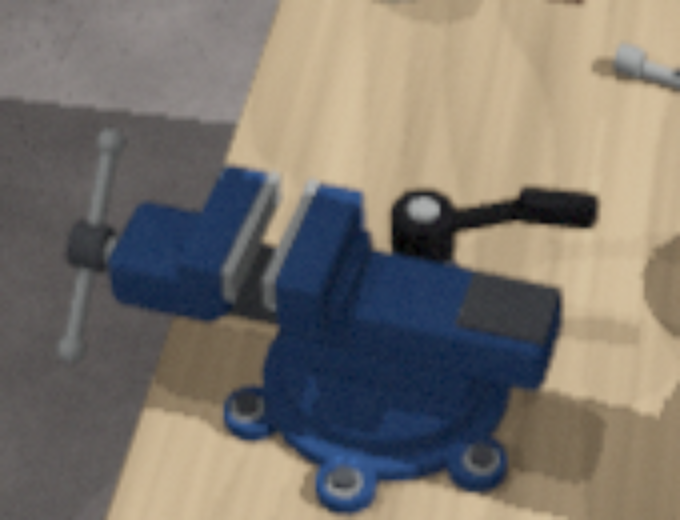

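Run:
```python
from h import *
d=np.load("w3.npz"); c=(float(d["f"]),float(d["cx"]),float(d["cy"]),d["R"],d["o"])
hsv=cv2.cvtColor(cv2.imread("pics/w3.png"),cv2.COLOR_BGR2HSV)
m=(hsv[:,:,2]<70); r=np.zeros_like(m); r[152:196,250:276]=1; ys,xs=np.nonzero(m&r)
P=np.array([onplane(c,q,111)[:2] for q in zip(xs,ys)]); mean=P.mean(0)
H=onplane(c,(261.5,92.5),85)[:2]; v=mean-H
print("hub",H,"grip",mean,"dist",np.hypot(*v),"dir",np.degrees(np.arctan2(v[1],v[0])))
vv=[onplane(c,q,z)[:2] for q,z in [((125,10),140),((223,20),140),((153,178),110),((197,181),110)]]
w=vv[1]-vv[0]; e=(vv[0]+vv[1])/2-(vv[2]+vv[3])/2
print("vise dir",np.degrees(np.arctan2(w[1],w[0]))+90,np.degrees(np.arctan2(e[1],e[0])))
```

```text
hub [543.01863726 -15.26207686] grip [449.95571669 -16.06961489] dist 93.06642414793698 dir -179.50283787534295
vise dir -5.277001161961607 -6.085365880615976
```

```bash
python3 -c "
from bench import robot
print(robot.close_job(),robot.get_t())"
```

```text
the job is handed in; nothing more can be done
the job is handed in; nothing more can be done
```

The job is handed in at about 37 s of the 72 s allowed, with no verdict returned: the lock was tightened to about 14 N at the grip. The lever dropped home four teeth further on, about 7° off the vise's line and pointing to the anvil end. The next tooth would have been about 13° off. The robot is clear, and I never moved it near the tray, hammer, jar or gauge.

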